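# Set the stop screw of a strap press to its setting block

## Robot

A 6-joint arm with a two-finger parallel gripper is mounted at the origin on the work surface. World frame = base frame: x ahead of the robot, y to its left, z up, the work surface at z = 0. Lengths are in m, angles in rad, forces in N, time in s.
With the tool pointing down it reaches from about 0.325 to 0.9 m from the base axis. Payload 3.5 kg.
Tool frame: the origin (TCP) lies at the very end of the fingers, on their centre line; the grasp point (between the pads) lies 19 mm behind it; z points along the fingers, y is the direction in which the jaws open and shut (so a half turn about z gives the same grasp; the last joint's range is limited). The gripper opens to 85 mm and grips with 20 to 120 N. Pads are 22 mm wide; open, the fingers measure 114 mm over their backs; the gripper's body (76 mm by 85 mm) begins 54 mm behind the grasp point. The pads swing forward as they close: fully open they stand 13 mm farther back than shut.
Start: joints at [-1.401, 0.276, -0.026, 1.268, 0, 1.467], TCP at [0.168, -0.602, 0.231] pointing down, gripper open.
Joint ranges: [-3.12, 3.12], [-0.85, 1.88], [-1.08, 1.24], [-1.95, 2.15], [-1.57, 1.53], [-3.14, 3.14]. Speed limits (rad/s): [2.57, 2.57, 3.14, 3.14, 3.14, 3.14].

## Interface

Orientations are given as [roll, pitch, yaw] about the fixed x, y, z axes, in that order (R = Rz(yaw) Ry(pitch) Rx(roll)).
In Python, from cell import monitor, snapshot, workorder, find_in, cut_out, spot_point gives the robot as it stands.
- The arm moves only by the tool send_rows, never from a script. Its arguments are lists of equal length, an entry for each row: "grip": the finger opening in mm, from 0 to 85.4; "offset": the shift along the world's x, y, z in mm, a list of three; "turn": the turn about the world's z in degrees. In form: {"grip": [grip, ...], "offset": [[tx, ty, tz], ...], "turn": [turn, ...]}. A call has 1 to 5 rows; each row is the pose to reach, as a shift and turn from the pose commanded when the call began; what a row does not reach only later rows make up. A row lasts 1/8 s, in which the tool goes at most 62.5 mm and 10.7 degrees, less where a joint would pass 70% of its speed; a pose out of reach is approached as far as the arm can. A call with a gripper value outside its range is refused whole. The fingers move at their own pace and stop on an object; "force" is the grip in N (left out, the last holds). Time passes only in rows, so rows that repeat a pose let the fingers close. It gives the time, the measured TCP pose, the force and the opening at its end, in the units of the state.
- monitor.read_state(): the state, without advancing time (a new reading comes with each control period).
- snapshot(name): name is "scene" or "top"; returns a dict with "frame" (384x512x3 uint8, red, green, blue), "fx", "fy", "cx", "cy" (pixels), "position" and "rotation" of the camera in the world. Camera axes: x right, y down, z forward; pixel columns grow to the right and rows downward; lengths in m; the calibration is good to about 2 mm. A picture is of the moment at which its call begins. There is no depth.
- workorder.close_job(): hands the job in, once; it reports no verdict.
Trained networks look in a picture, given as the dict that the camera call returned (one of the last four; its "shot" number tells which), for a name from the list of things; names that differ only in an ending like _2 or _b are one class to them, and where a whole thing is asked for, a point or a joint stands for the part that bears it (a point fixed in the world has none). Each returns a list of dicts, best first, with "confidence" (0 to 1); they miss things now and then, are a little off and sometimes report something else, mostly with a low value. They report only what shows in the picture. A call takes as long as a camera call. They do not tell look-alikes from the thing itself.
- find_in(thing, picture): "rect" ([left, top, right, bottom] in pixels, round what is visible of it).
- cut_out(thing, picture): "region" (384x512 bool, what is visible of it) and "rect" ([left, top, right, bottom] in pixels, round what is visible of it).
- spot_point(thing, picture): "pixel" ([column, row] in pixels: a listed point, or the origin of a listed thing).
The state is a dict: "time_s": time; "joints": joint angles; "joint_vel": joint speeds; "tau": joint torques, N m; "position": TCP position; "ee_rot": TCP orientation; "ft_force": force on the tool from outside, world axes, zero at the start; "moment": the same for the moment, N m; "opening": finger opening in m.
Only numpy, scipy, OpenCV 4.12 (cv2) and the standard library are available. Lean on these libraries where they do the work, as an engineer would, in place of code of your own. Each camera call takes 0.05 s, during which the arm holds its last target.

## Task

Take the broad-bladed driver with the flat-sided handle from the tool rack, stand it in the slot of the strap press's stop screw, and with it turn the screw clockwise until the sprung foot just drags on the setting block that lies beneath it: pressing lightly, about 3 mm into its 10 mm of spring, and never jammed down. Let go and leave the driver standing in the screw and the block under the foot.

Things in the scene. Friction and masses are not known exactly. Their poses are not given: they have to be found in the camera images.
- driver: stubby screwdriver, upright in one of a rack's 3 slots (85 mm apart; the other tools have round handles). Origin: middle of the blade's lower edge, z up. Blade 34 mm wide (y), 6 thick (x; 4 at the tip), 24 long; then collar 34 (x) by 44 by 8 mm; then flat-sided handle 26 (x) by 40 (y) mm, 32 to 102 mm above the origin: grip across x. Collar rests on the rack's top, 70 mm above the bench. 0.2 kg
- screw_head (a point): top centre of the stop screw's 62 mm steel head, on the green press, 157 mm above the bench. Slot 12 mm wide, 26 deep, open ends, mouth chamfered to 22; it runs along this frame's y turned 0.5 rad counter-clockwise from above; frame turns with the screw, z up. Blade drops in till the collar rests on the head (tip 24 mm below this point) and stands there; play 0.2 rad. Head stays at its height
- screw (a joint): turn of the stop screw, rad, 0 to 2, grows clockwise seen from above; starts at 0 to 0.3. Each rad lowers the foot by 10 mm: it meets the block at about 0.8, its spring is squeezed home at about 1.8; about 1.1 gives the light drag wanted. Needs about 0.1 N m; stays where it is left
- foot (a joint): how far the sprung brass foot (28 mm disc under the press's arm, on the screw's axis) is pushed up into its holder, m: 0 hanging free, 0.010 squeezed home. Spring 0.6 N per mm.
- block: plain steel setting block, 40 by 50 by 25 mm high, lying on the press's base (20 mm high) under the foot from the start. Origin: centre of its underside. Leave it there.
There are look-alikes about, which are no part of the job. What is meant by the block is not brown, and is the smaller of those in its own colour.

How it is judged:
On the way, in this order (a step that is already met when the one before it is completed fails the run):
1. the driver's blade is in the slot of the stop screw, the foot still clear of the block (z of driver in the frame of screw_head below -0.01 m and horizontal distance between driver and screw_head below 0.014 m and value of joint foot below 0.0005 m), for 0.1 s.
2. the screw is turned with the driver in its slot until the foot bears on the block (z of driver in the frame of screw_head below -0.01 m and horizontal distance between driver and screw_head below 0.014 m and value of joint foot above 0.0006 m), for 0.2 s.
At the end, for the whole second after the job is handed in: Foot's spring squeezed 0.6 to 6 mm by the setting block; block flat, centre within 18 mm of the screw's axis; driver released in the slot, tip at least 10 mm below the head's top and within 14 mm of its axis, tilted under 20 degrees; all at rest (all of step 2 and value of joint foot below 0.006 m and angle between driver's own z axis and vertical below 0.35 rad and horizontal distance between block and screw_head below 0.018 m and angle between block's own z axis and vertical below 0.1 rad and linear speed of each of driver, block below 0.02 m/s); the robot touches nothing.
It fails at once if the foot is jammed down on the block (spring squeezed more than 8.5 mm of its 10) (value of joint foot above 0.0085 m).
It also fails if it takes over 42 s, if anything falls off the work surface, if the arm or the gripper's body presses on something with over 40 N, if the wrist force passes 120 N, or if a joint passes its speed limit or range.

## Working session

There is one attempt and no reset: what is moved stays moved. The work goes in short steps, Python scripts to look and compute and a tool call to move; the robot and the scene stay as the last step left them, time stands still between calls to the robot, and variables do not carry over. Pictures are saved under pics/ and viewed, and the job is handed in when it is done.

Besides the shell and the picture viewer there is one more tool, called as a command line: name --pt "numbers of a row" for each row, then --argument value for the rest. send_rows: Moves the arm, as the interface text tells. Its arguments: {"type":"object","properties":{"grip":{"type":"array","items":{"type":"number"}},"offset":{"type":"array","items":{"type":"array","items":{"type":"number"}}},"turn":{"type":"array","items":{"type":"number"}},"force":{"type":"number"}},"required":["grip","offset","turn"]}

```bash
mkdir -p pics; cat > h.py <<'E'
import numpy as np,cv2
from cell import monitor,snapshot,workorder,find_in,cut_out,spot_point
def save(p,n,box=None,s=1):
    im=p["frame"][:,:,::-1]
    if box: im=im[box[1]:box[3],box[0]:box[2]]
    cv2.imwrite("pics/"+n,cv2.resize(im,None,fx=s,fy=s,interpolation=cv2.INTER_CUBIC))
def ray(p,px):
    d=np.array([(px[0]-p["cx"])/p["fx"],(px[1]-p["cy"])/p["fy"],1.]);return np.array(p["rotation"])@d
def atz(p,px,z):
    d=ray(p,px);o=np.array(p["position"]);return o+d*(z-o[2])/d[2]
def proj(p,X):
    c=np.array(p["rotation"]).T@(np.array(X)-np.array(p["position"]));return [p["fx"]*c[0]/c[2]+p["cx"],p["fy"]*c[1]/c[2]+p["cy"]]
def tri(p,a,q,b):
    A=[];r=[]
    for P,x in((p,a),(q,b)):
        d=ray(P,x);d/=np.linalg.norm(d);M=np.eye(3)-np.outer(d,d);A.append(M);r.append(M@np.array(P["position"]))
    X=np.linalg.lstsq(np.vstack(A),np.hstack(r),rcond=None)[0];return X
E
python3 - <<'E'
from h import *
s=snapshot("scene");t=snapshot("top")
save(s,"s0.png",None,1.5);save(t,"t0.png",None,1.5)
for n,p in(("scene",s),("top",t)):
    print(n,p["fx"],np.round(p["position"],3),np.round(p["rotation"],2).tolist())
    for th in("driver","screw_head","block","foot"):
        print(th,[(np.round(d["rect"]).tolist(),round(d["confidence"],2)) for d in find_in(th,p)],[(np.round(d["pixel"],1).tolist(),round(d["confidence"],2)) for d in spot_point(th,p)] if th!="foot" else "")
st=monitor.read_state();print(st)
E
```

```text
scene 349.6309229912168 [0.862 0.522 0.631] [-2.26, 0.01, 2.57]
driver [([184.0, 152.0, 202.0, 187.0], 0.63)] [([192.4, 187.7], 0.61)]
screw_head [([310.0, 236.0, 342.0, 273.0], 0.63), ([184.0, 151.0, 204.0, 186.0], 0.62)] [([327.4, 248.3], 0.91)]
block [([281.0, 236.0, 310.0, 254.0], 0.96), ([307.0, 281.0, 333.0, 306.0], 0.75), ([309.0, 232.0, 344.0, 276.0], 0.75)] [([294.1, 250.0], 0.9), ([363.1, 370.2], 0.86), ([317.9, 296.4], 0.74)]
foot [] 
top 436.2507996759729 [0.319 0.03  1.348] [-2.97, -0.0, -1.59]
driver [([316.0, 162.0, 332.0, 175.0], 0.55)] [([178.9, 192.6], 0.74)]
screw_head [([170.0, 179.0, 191.0, 206.0], 0.87)] [([178.8, 189.9], 0.84)]
block [([125.0, 174.0, 152.0, 203.0], 0.74), ([220.0, 209.0, 236.0, 229.0], 0.47)] [([135.7, 186.8], 0.97), ([227.5, 215.8], 0.52)]
foot [] 
{'time_s': 0.8, 'joints': array([-1.40143669e+00,  2.76371841e-01, -2.63689126e-02,  1.26803171e+00,
        1.47248633e-05,  1.46741722e+00]), 'joint_vel': array([-3.09765656e-05,  1.63660164e-04,  3.79271675e-04, -1.48978628e-04,
       -1.57022620e-03,  4.17403377e-04]), 'tau': array([-4.27145333e-04, -4.45425582e+01,  2.95543152e+01,  5.82058183e-04,
       -1.59696906e-04,  1.88958545e-06]), 'position': array([ 0.16836364, -0.60189763,  0.23134547]), 'ee_rot': array([ 3.14156740e+00, -1.21840793e-05,  2.72738739e-01]), 'ft_force': array([-0.50909126,  0.36554395,  0.38713029]), 'moment': array([ 0.03601272,  0.01355962, -0.00247884]), 'opening': 0.0855200586959633}
```

View pics/s0.png

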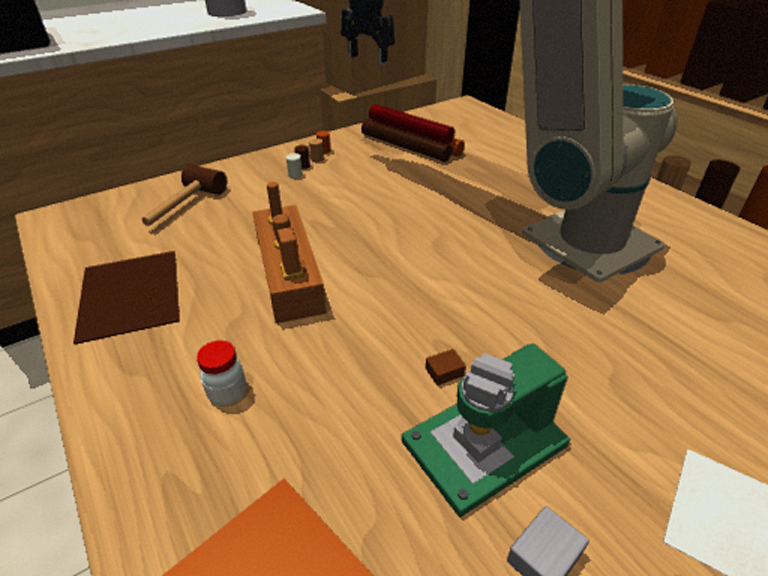

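View pics/t0.png

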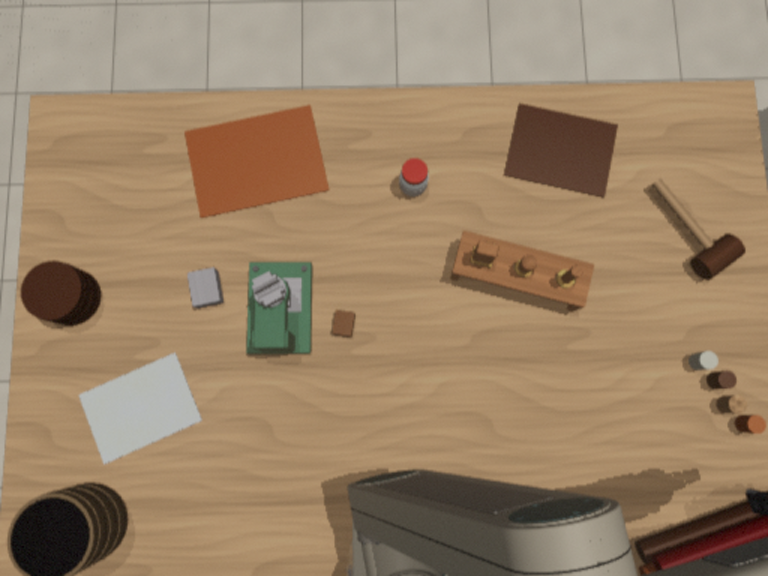

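```bash
sed -i 's/np.array(p\["rotation"\])/RM(p)/g' h.py; cat >> h.py <<'E'
from scipy.spatial.transform import Rotation as Ro
def RM(p):
    r=np.array(p["rotation"]); return r if r.shape==(3,3) else Ro.from_euler("xyz",r).as_matrix()
E
python3 - <<'E'
from h import *
s=snapshot("scene");t=snapshot("top")
a=s["frame"][110:220,160:230];b=t["frame"][145:215,295:400]
A=cv2.resize(a[:,:,::-1],None,fx=5,fy=5,interpolation=3);B=cv2.resize(b[:,:,::-1],None,fx=4,fy=4,interpolation=3)
B2=cv2.resize(t["frame"][165:240,155:215][:,:,::-1],None,fx=4,fy=4,interpolation=3)
C=np.zeros((600,800,3),np.uint8);C[:550,:350]=A;C[:280,360:780]=B;C[290:590,360:600]=B2
cv2.imwrite("pics/c1.png",C)
np.savez("p.npz",s=s,t=t)
print(atz(t,[178.8,189.9],.157),atz(s,[327.4,248.3],.157),tri(s,[327.4,248.3],t,[178.8,189.9]))
print("corner check",atz(s,[192.4,187.7],.046),atz(t,[322,168],.14))
E
```

```text
[0.5385574  0.24267568 0.157     ] [0.5316174  0.24833824 0.157     ] [0.53545703 0.24579697 0.15832424]
corner check [ 0.60864152 -0.16960399  0.046     ] [ 0.59585803 -0.15997677  0.14      ]
```

View pics/c1.png

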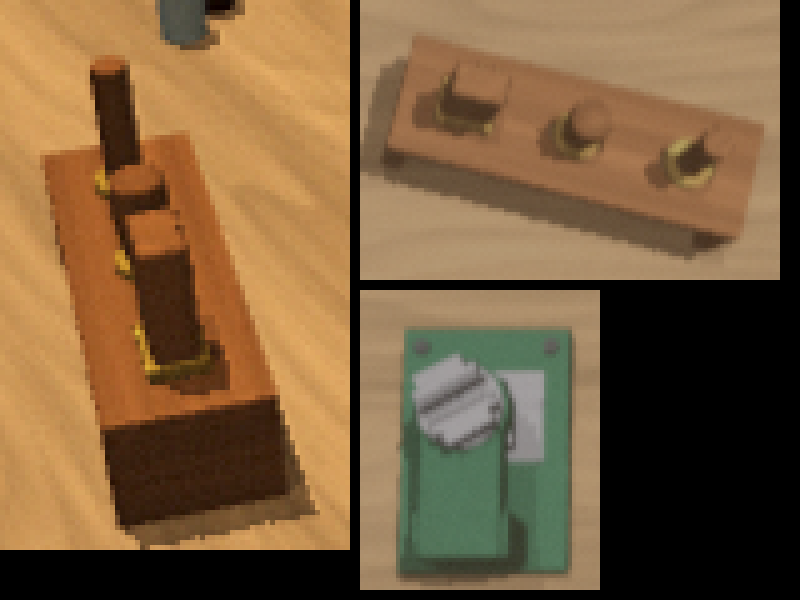

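```bash
cat > ov.py <<'E'
from h import *
import sys
z=np.load("p.npz",allow_pickle=True);s=z["s"].item();t=z["t"].item()
def lines(dx,dy,dyaw,sx,sy,syaw):
    L=[]
    c,n=np.cos(dyaw),np.sin(dyaw);W=lambda x,y,zz:[dx+c*x-n*y,dy+n*x+c*y,zz]
    for (hx,hy,z0,z1) in((13,20,78,148),(17,22,70,78)):
        for zz in(z0,z1):
            q=[W(a*hx/1e3,b*hy/1e3,zz/1e3) for a,b in((1,1),(1,-1),(-1,-1),(-1,1),(1,1))]
            L.append((q,(0,255,0)))
        if z0==78:
            for a,b in((1,1),(1,-1),(-1,-1),(-1,1)):L.append(([W(a*hx/1e3,b*hy/1e3,z0/1e3),W(a*hx/1e3,b*hy/1e3,z1/1e3)],(0,255,0)))
    a=np.linspace(0,2*np.pi,49);L.append(([[sx+.031*np.cos(k),sy+.031*np.sin(k),.157] for k in a],(0,0,255)))
    c,n=np.cos(syaw),np.sin(syaw)
    for o in(-.011,.011):
        h=np.sqrt(.031**2-o*o);L.append(([[sx+c*o-n*k,sy+n*o+c*k,.157] for k in(-h,h)],(0,0,255)))
    return L
def draw(L,name):
    C=np.zeros((600,800,3),np.uint8)
    for p,(x0,y0,w,h),f,(ox,oy) in((s,(175,140,40,55),7,(0,0)),(t,(308,152,40,35),7,(300,0)),(s,(298,225,60,60),5,(0,295+5)),(t,(160,175,40,42),7,(310,300))):
        im=cv2.resize(p["frame"][y0:y0+h,x0:x0+w][:,:,::-1],None,fx=f,fy=f,interpolation=cv2.INTER_CUBIC).copy()
        im=np.ascontiguousarray(im)
        for q,col in L:
            pts=np.array([[(u-x0+.5)*f,(v-y0+.5)*f] for u,v in(proj(p,X) for X in q)])
            cv2.polylines(im,[np.round(pts).astype(int)],False,col,1)
        im=im[:600-oy];C[oy:oy+im.shape[0],ox:ox+im.shape[1]]=im
    cv2.imwrite("pics/"+name,C)
if __name__=="__main__":
    a=[float(x) for x in sys.argv[2:]]
    draw(lines(a[0],a[1],np.radians(a[2]),a[3],a[4],np.radians(a[5])),sys.argv[1])
E
python3 ov.py o1.png .598 -.165 -13.6 .535 .245 27
```

```text
(no output)
```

View pics/o1.png

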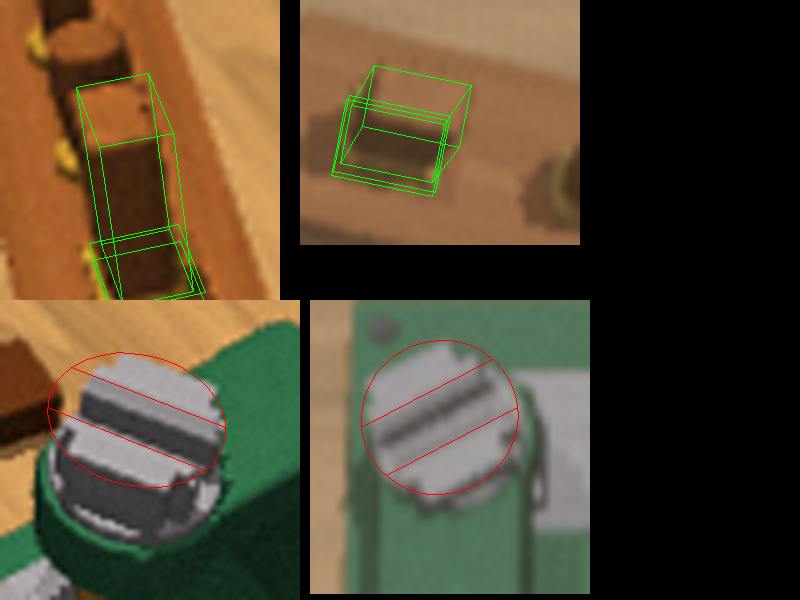

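```bash
python3 - <<'E'
from h import *
z=np.load("p.npz",allow_pickle=True);s=z["s"].item();t=z["t"].item()
C=np.zeros((600,800,3),np.uint8)
def put(p,x0,y0,w,h,f,ox,oy):
    im=p["frame"][y0:y0+h,x0:x0+w][:,:,::-1].astype(float)
    im=np.clip((im-im.min())/(np.percentile(im,98)-im.min()),0,1)**.6*255
    im=cv2.resize(im.astype(np.uint8),None,fx=f,fy=f,interpolation=0)
    for i in range(0,w,5):cv2.line(im,(i*f,0),(i*f,4 if (x0+i)%10 else 9),(255,255,0),1)
    for i in range(0,h,5):cv2.line(im,(0,i*f),(4 if (y0+i)%10 else 9,i*f),(255,255,0),1)
    C[oy:oy+im.shape[0],ox:ox+im.shape[1]]=im
put(s,180,145,30,50,9,0,0);put(t,310,155,30,25,14,300,0)
cv2.imwrite("pics/z1.png",C)
C[:]=0
put(s,300,230,50,50,8,0,0);put(t,165,175,32,38,11,420,0)
cv2.imwrite("pics/z2.png",C)
E
```

```text
(no output)
```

View pics/z1.png

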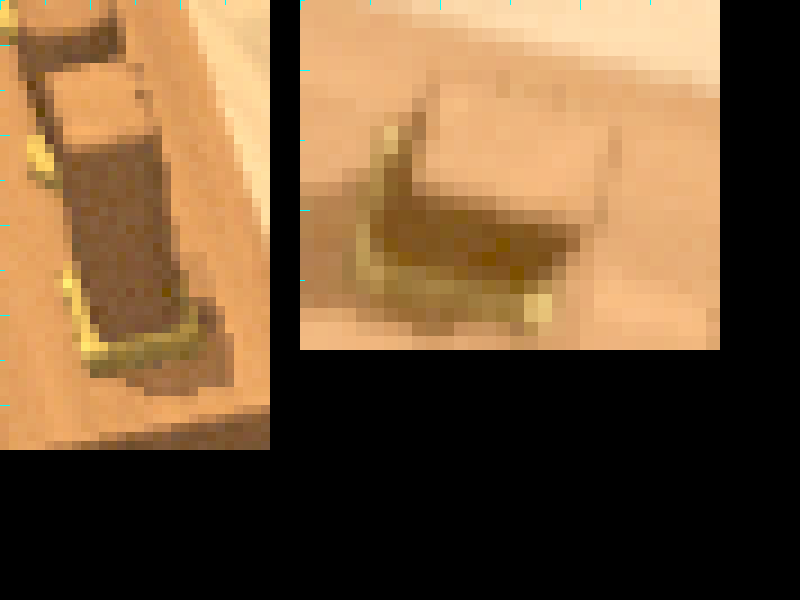

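View pics/z2.png

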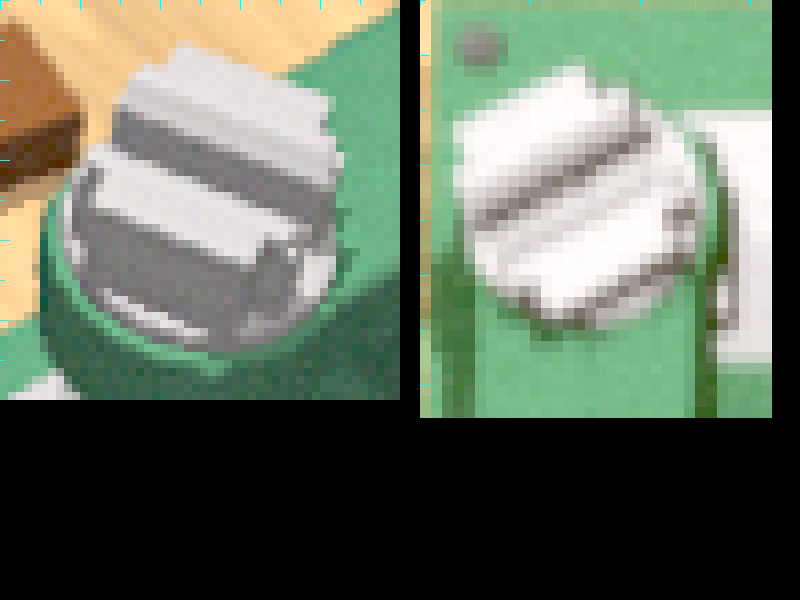

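```bash
python3 - <<'E'
from h import *
from scipy.optimize import least_squares
z=np.load("p.npz",allow_pickle=True);s=z["s"].item();t=z["t"].item()
print(tri(s,[326.5,248.5],t,[177.,190.5]),tri(s,[327,248.4],t,[178,190.2]),atz(s,[327,248.4],.157),atz(t,[178,190.2],.157))
O=[(s,13*-1,20*-1,148,185,153)]
# corners (hx sign, hy sign): scene camera at +x,+y looking back
S=[(-1,-1,None)]
def W(v,x,y,zz):
    c,n=np.cos(v[2]),np.sin(v[2]);return [v[0]+(c*x-n*y)/1e3,v[1]+(n*x+c*y)/1e3,zz/1e3]
obs=[(s,(13,-20,148),(185,153)),(s,(-13,-20,148),(195.3,151.9)),(s,(-13,20,148),(197.8,160)),(s,(13,20,148),(186.9,161.9)),
(t,(13,20,148),(319.6,160.6)),(t,(-13,20,148),(318,168.7)),(t,(-13,-20,148),(330,171.3)),(t,(13,-20,148),(332.9,163.9)),
(t,(-17,22,70),(314.4,175)),(t,(-17,-22,70),(327.9,177.9)),(s,(17,22,70),(190,186.3)),(s,(-17,22,70),(202.8,181))]
for ob in(obs,[o for o in obs if o[0] is s],[o for o in obs if o[0] is t]):
    f=lambda v:np.ravel([np.array(proj(p,W(v,*l)))-(np.array(u)-.5) for p,l,u in ob])
    r=least_squares(f,[.598,-.165,-.237],loss="soft_l1");print(r.x,np.degrees(r.x[2]));print(np.round(f(r.x).reshape(-1,2),1).tolist())
# slot angle
for p,a,b in((s,(185,45),(328,98)),(s,(95,205),(258,262))):
    A=[atz(p,[300+q[0]/8-.5,230+q[1]/8-.5],.157) for q in(a,b)];d=A[0]-A[1];print(np.degrees(np.arctan2(-d[0],d[1])),np.linalg.norm(d))
for p,a,b in((t,(455,125),(585,65)),(t,(475,225),(655,135))):
    A=[atz(p,[165+(q[0]-420)/11-.5,175+q[1]/11-.5],.157) for q in(a,b)];d=A[0]-A[1];print(np.degrees(np.arctan2(-d[0],d[1])),np.linalg.norm(d))
E
```

```text
[0.535717   0.24819611 0.15932024] [0.53551157 0.24685505 0.15867407] [0.53236105 0.24812181 0.157     ] [0.53776138 0.2448849  0.157     ]
[ 0.60143166 -0.16704383 -0.26228969] -15.028092007613946
[[-0.5, -0.6], [-0.5, -1.3], [0.0, -0.9], [0.3, -0.8], [-0.2, -0.7], [-0.6, -0.1], [1.3, 0.6], [0.3, -0.7], [-1.4, 0.6], [-0.6, 1.1], [-0.2, 0.7], [0.1, 3.3]]
[ 0.60168562 -0.16526781 -0.2884013 ] -16.52417737116893
[[-0.1, -0.3], [-0.1, -1.0], [0.1, -0.4], [0.3, -0.5], [-0.3, 1.0], [0.1, 3.8]]
[ 0.60190645 -0.16771372 -0.23708107] -13.583744677013843
[[-0.1, -0.7], [-0.3, -0.1], [1.7, 0.3], [0.5, -1.1], [-1.1, 0.7], [-0.2, 0.8]]
-152.1056546181881 0.03380332482165983
-148.8896635987553 0.03609317961912345
24.258980740334373 0.03583488239010462
26.023235991107615 0.05021422701264183
```

send_rows --grip '[70,70,70,70,70]' --pt "43 43 0" --pt "86 87 0" --pt "130 130 0" --pt "173 174 0" --pt "217 217 0" --turn '[6,12,18,24,30]'

```text
time_s: 1.52
position: [0.3866, -0.3835, 0.2316]
ee_rot: [3.141, -0.0, 0.799]
ft_force: [0.2, -1.4, -1.1]
opening: 0.07
```

send_rows --grip '[70,70,70,70,70]' --pt "43 43 0" --pt "86 87 0" --pt "130 130 0" --pt "173 174 0" --pt "216 218 0" --turn '[6,12,18,24,30.4]'

```text
time_s: 2.15
position: [0.6028, -0.1653, 0.2316]
ee_rot: [3.141, 0.0, 1.331]
ft_force: [-0.5, -1.1, -0.3]
opening: 0.0701
```

send_rows --grip '[70,70,70]' --pt "0 0 0" --pt "0 0 -20" --pt "0 0 -40" --turn '[0,0,0]'

```text
time_s: 2.52
position: [0.601, -0.1676, 0.1912]
ee_rot: [3.141, 0.001, 1.326]
ft_force: [-0.0, -0.4, -0.2]
opening: 0.0701
```

```bash
python3 - <<'E'
from h import *
s=snapshot("scene");t=snapshot("top");st=monitor.read_state()
print(st["time_s"],st["position"],np.degrees(st["ee_rot"]),st["joints"],st["ft_force"])
save(s,"s1.png",(150,60,260,200),4);save(t,"t1.png",(280,130,400,230),5)
E
```

```text
2.625 [ 0.5987817  -0.16695089  0.18866947] [-1.79681005e+02 -1.57630530e-02  7.59439993e+01] [-3.75647799e-01  2.98444088e-01 -8.85383174e-02  1.18936998e+00
 -4.50746663e-04  1.44047251e+00] [-1.3029655  -0.48305281  1.04913725]
```

```bash
python3 -c "
import cv2,numpy as np
a=cv2.imread('pics/s1.png');b=cv2.imread('pics/t1.png')
C=np.zeros((560,800,3),np.uint8);a=cv2.resize(a,(440,560));b=cv2.resize(b,(360,300));C[:,:440]=a;C[:300,440:]=b;cv2.imwrite('pics/st1.png',C)"
```

```text
(no output)
```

View pics/st1.png

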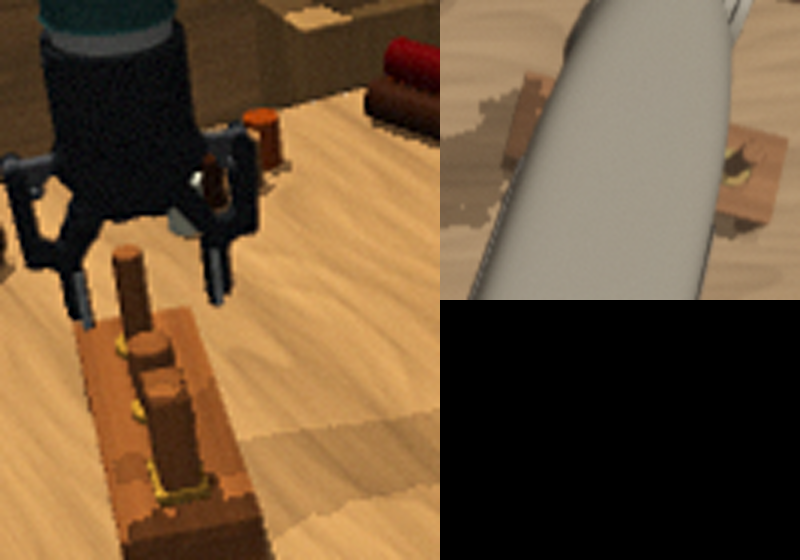

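The scene crop shows the open jaws straddling the flat-handled driver at about (190,160), with the far round tool behind it. I'll descend.

send_rows --grip '[70,70,70,70,70]' --pt "1 0 -20" --pt "1 0 -40" --pt "1 0 -60" --pt "1 0 -83" --pt "1 0 -83" --turn '[0,0,0,0,0]'

```text
time_s: 3.25
position: [0.6006, -0.1671, 0.1072]
ee_rot: [-3.138, -0.0, 1.326]
ft_force: [-0.2, 0.4, -1.5]
opening: 0.0697
```

```bash
python3 - <<'E'
from h import *
s=snapshot("scene");st=monitor.read_state()
print(st["time_s"],st["position"],np.degrees(st["ee_rot"]),st["ft_force"])
save(s,"s2.png",(150,80,260,200),5)
E
```

```text
3.3 [ 0.60170448 -0.16739141  0.10845555] [-1.79932916e+02 -1.75255530e-04  7.59665307e+01] [0.29020008 0.12695    0.52104401]
```

View pics/s2.png

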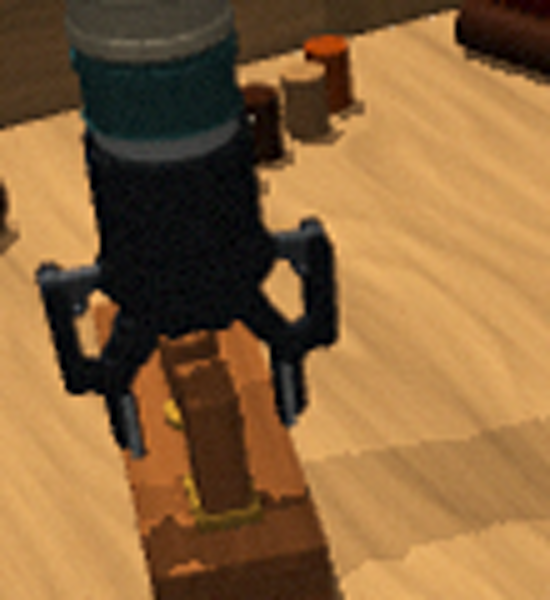

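The jaws straddle the handle with it centred between them, so I'll close.

send_rows --grip '[15,15,15,15,15]' --pt "0 0 0" --pt "0 0 0" --pt "0 0 0" --pt "0 0 0" --pt "0 0 0" --turn '[0,0,0,0,0]' --force 60

```text
time_s: 3.92
position: [0.603, -0.1671, 0.1094]
ee_rot: [3.14, 0.0, 1.327]
ft_force: [-0.2, 1.2, 5.4]
opening: 0.0255
```

send_rows --grip '[15,15,15,15,15]' --pt "0 0 0" --pt "0 0 10" --pt "0 0 25" --pt "0 0 50" --pt "0 0 80" --turn '[0,0,0,0,0]'

```text
time_s: 4.55
position: [0.6019, -0.1667, 0.189]
ee_rot: [-3.14, -0.0, 1.327]
ft_force: [-0.2, 0.6, -1.3]
opening: 0.0253
```

```bash
python3 - <<'E'
from h import *
s=snapshot("scene");st=monitor.read_state()
print(st["time_s"],st["position"],np.degrees(st["ee_rot"]),st["ft_force"],st["opening"])
save(s,"s3.png",(150,50,260,190),4)
E
```

```text
4.6 [ 0.60476514 -0.16775416  0.1943667 ] [1.79592303e+02 4.86135973e-02 7.60322971e+01] [ 0.73549911 -0.87420861  2.26326234] 0.025823802363607203
```

View pics/s3.png

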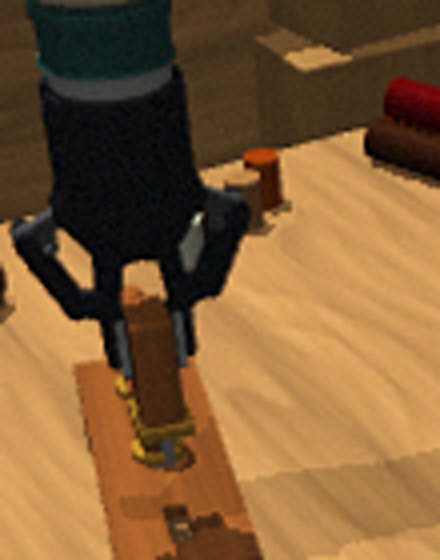

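send_rows --grip '[15,15,15,15,15]' --pt "0 0 30" --pt "0 0 70" --pt "-6 40 70" --pt "-14 90 70" --pt "-22 140 70" --turn '[0,0,4,9,14]'

```text
time_s: 5.22
position: [0.5802, -0.0257, 0.2584]
ee_rot: [3.141, -0.0, 1.573]
ft_force: [0.8, 0.1, -1.1]
opening: 0.0254
```

send_rows --grip '[15,15,15,15,15]' --pt "-8 50 0" --pt "-16 100 0" --pt "-24 150 0" --pt "-32 200 0" --pt "-40 240 0" --turn '[5,10,15,20,24]'

```text
time_s: 5.85
position: [0.5398, 0.215, 0.2583]
ee_rot: [3.141, -0.0, 1.994]
ft_force: [0.5, 0.1, -1.9]
opening: 0.0249
```

send_rows --grip '[15,15,15,15]' --pt "-2 20 0" --pt "-4 33 0" --pt "-4 33 -10" --pt "-4 33 -20" --turn '[2,3,3,3]'

```text
time_s: 6.35
position: [0.5365, 0.245, 0.2373]
ee_rot: [-3.141, 0.0, 2.041]
ft_force: [-0.4, -0.6, -1.8]
opening: 0.0253
```

```bash
cat > look.py <<'E'
from h import *
import sys
n=sys.argv[1]
s=snapshot("scene");t=snapshot("top");st=monitor.read_state()
np.savez("q.npz",s=s,t=t)
print(st["time_s"],st["position"],np.degrees(st["ee_rot"]),st["ft_force"],st["moment"],st["opening"],st["joints"])
C=np.zeros((600,800,3),np.uint8)
C[:600,:450]=cv2.resize(s["frame"][190:310,280:370][:,:,::-1],None,fx=5,fy=5,interpolation=3)
C[:320,460:800]=cv2.resize(t["frame"][150:230,140:225][:,:,::-1],None,fx=4,fy=4,interpolation=3)
C=cv2.convertScaleAbs(C,alpha=1.3)
cv2.imwrite("pics/"+n,C)
E
python3 look.py l1.png
```

```text
6.45 [0.53534259 0.24459369 0.23602181] [-1.79767909e+02 -1.54723348e-02  1.16929957e+02] [-0.15920626 -0.06132942 -1.503058  ] [-0.04101747  0.04774195  0.00016261] 0.025355397371740522 [ 3.18933320e-01  2.12541247e-01 -9.82467287e-02  1.26405361e+00
 -3.42709250e-04  1.41971337e+00]
```

View pics/l1.png

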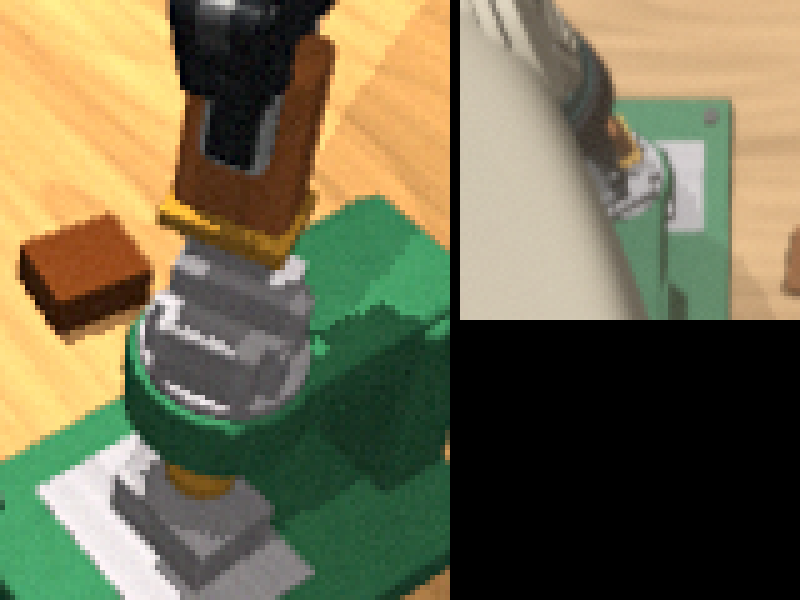

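```bash
cat > ov2.py <<'E'
from h import *
import sys
s=np.load("q.npz",allow_pickle=True)["s"].item()
def go(n,tx,ty,tz,yaw,sx,sy,syaw):
    x0,y0,f=300,200,9
    im=cv2.resize(s["frame"][y0:y0+66,x0:x0+60][:,:,::-1],None,fx=f,fy=f,interpolation=3);im=cv2.convertScaleAbs(im,alpha=1.5)
    def pl(q,col):
        pts=np.array([[(u-x0+.5)*f,(v-y0+.5)*f] for u,v in(proj(s,X) for X in q)]);cv2.polylines(im,[np.round(pts).astype(int)],False,col,1)
    a=np.radians(yaw);c,k=np.cos(a),np.sin(a)
    W=lambda x,y,z:[tx+(c*x-k*y)/1e3,ty+(k*x+c*y)/1e3,tz+z/1e3]
    for hx,hy,z in((2,17,0),(3,17,24),(17,22,24),(17,22,32),(13,20,102)):
        pl([W(p*hx,q*hy,z) for p,q in((1,1),(1,-1),(-1,-1),(-1,1),(1,1))],(0,255,0))
    a=np.radians(syaw);c,k=np.cos(a),np.sin(a)
    for o in(-.011,.011):
        pl([[sx+c*o-k*m,sy+k*o+c*m,.157] for m in(-.024,.024)],(0,0,255))
    cv2.imwrite("pics/"+n,im)
a=[float(x) for x in sys.argv[2:]];go(sys.argv[1],*a)
E
python3 ov2.py v1.png .5355 .245 .175 27 .5355 .2465 27
```

```text
(no output)
```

View pics/v1.png

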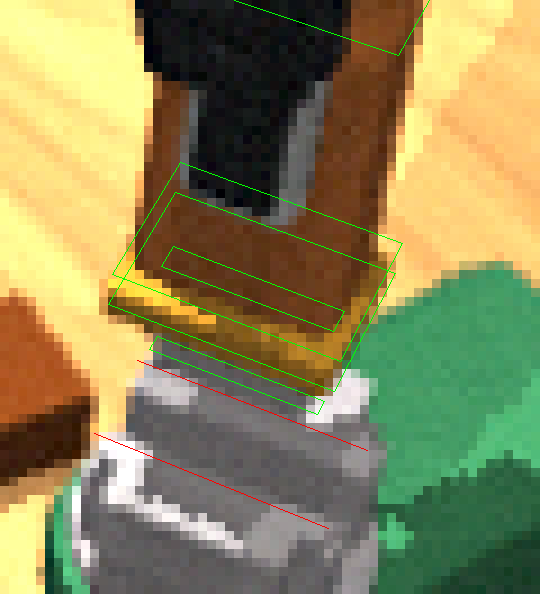

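The overlay of the driver model, drawn from the TCP pose, matches the collar at about (312,234) px. The slot lines match the cheeks. I'll insert.

send_rows --grip '[15,15,15,15,15]' --pt "-1 1.5 -6" --pt "-1 1.5 -12" --pt "-1 1.5 -18" --pt "-1 1.5 -24" --pt "-1 1.5 -30" --turn '[0,0,0,0,0]'

```text
time_s: 7.08
position: [0.5354, 0.2476, 0.2079]
ee_rot: [-3.142, 0.0, 2.043]
ft_force: [-0.5, 0.9, 1.1]
opening: 0.0251
```

```bash
python3 look.py l2.png
```

```text
7.175 [0.53497995 0.24746668 0.2076894 ] [-1.79936162e+02 -2.28794424e-03  1.17034349e+02] [-1.25669481 -0.14190914 -1.39619292] [-0.00225521 -0.01541133  0.04169065] 0.0255299254698561 [ 3.23676634e-01  2.27837990e-01 -1.39705136e-01  1.20436107e+00
 -1.24981459e-04  1.42263460e+00]
```

View pics/l2.png

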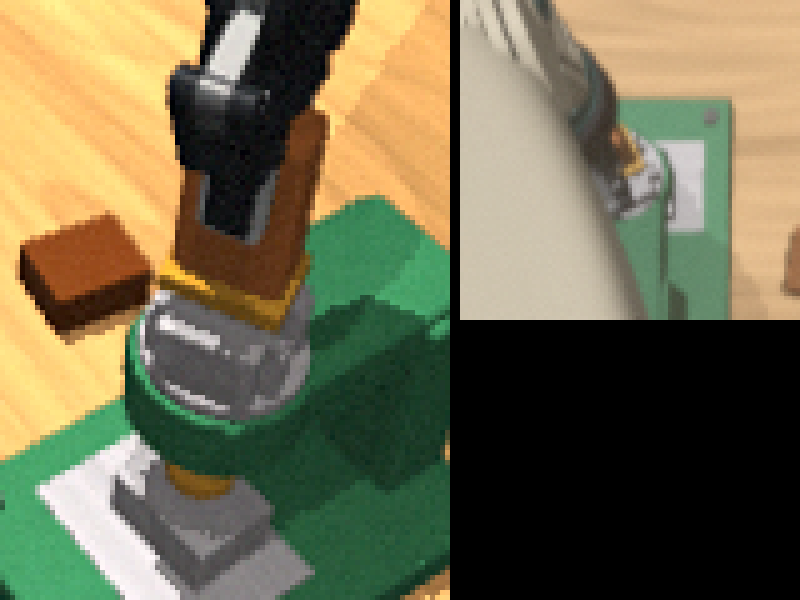

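send_rows --grip '[15,15,15,15]' --pt "0 0 -4" --pt "0 0 -8" --pt "0 0 -10" --pt "0 0 -10" --turn '[0,0,0,0]'

```text
time_s: 7.68
position: [0.5355, 0.2477, 0.2069]
ee_rot: [3.138, 0.001, 2.043]
ft_force: [-13.2, -4.5, 33.4]
opening: 0.0256
```

```bash
python3 look.py l3.png
```

```text
7.775 [0.53547526 0.24768524 0.20690723] [1.79768586e+02 6.31560689e-02 1.17047776e+02] [-12.56652602  -5.83565679  34.39786563] [-1.27577817  3.42476563  0.02179364] 0.025379326758632432 [ 3.23944618e-01  2.25694421e-01 -1.44118826e-01  1.19682569e+00
 -4.94108524e-04  1.42266494e+00]
```

View pics/l3.png

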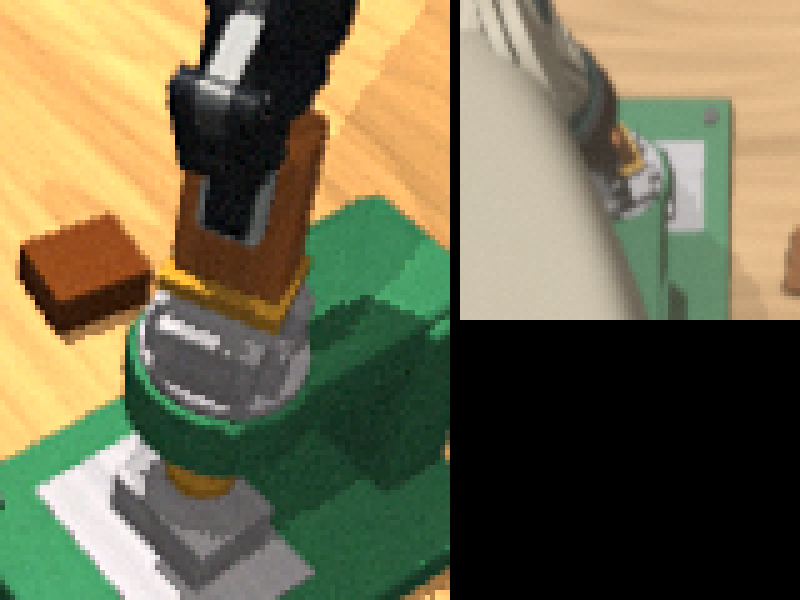

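Contact at 12 mm depth pushes the tool along −normal, so the blade is on the slot's +x chamfer. I'll back off and shift 4 mm along −normal.

send_rows --grip '[15,15,15,15,15]' --pt "0 0 10" --pt "-3.6 -1.8 10" --pt "-3.6 -1.8 5" --pt "-3.6 -1.8 0" --pt "-3.6 -1.8 0" --turn '[0,0,0,0,0]'

```text
time_s: 8.4
position: [0.5314, 0.2457, 0.1971]
ee_rot: [-3.14, -0.0, 2.043]
ft_force: [0.9, -0.3, -1.5]
opening: 0.0251
```

send_rows --grip '[15,15,15,15,15]' --pt "1 1 0" --pt "1 1 0" --pt "1 1 0" --pt "1 1 0" --pt "1 1 0" --turn '[0,-6,-12,-18,-24]'

```text
time_s: 9.02
position: [0.5318, 0.2468, 0.198]
ee_rot: [-3.139, 0.0, 1.621]
ft_force: [-2.2, -0.4, -0.8]
opening: 0.0253
```

```bash
python3 look.py l4.png
```

```text
9.125 [0.53190353 0.24678974 0.19797103] [-1.79881886e+02  5.73586308e-03  9.30535252e+01] [-1.60345275 -0.83014711 -0.20581317] [-0.04677378  0.45967486  0.032058  ] 0.025254108769307077 [ 3.23964679e-01  2.29167577e-01 -1.59108574e-01  1.18453337e+00
  4.54730055e-04  1.84146658e+00]
```

View pics/l4.png

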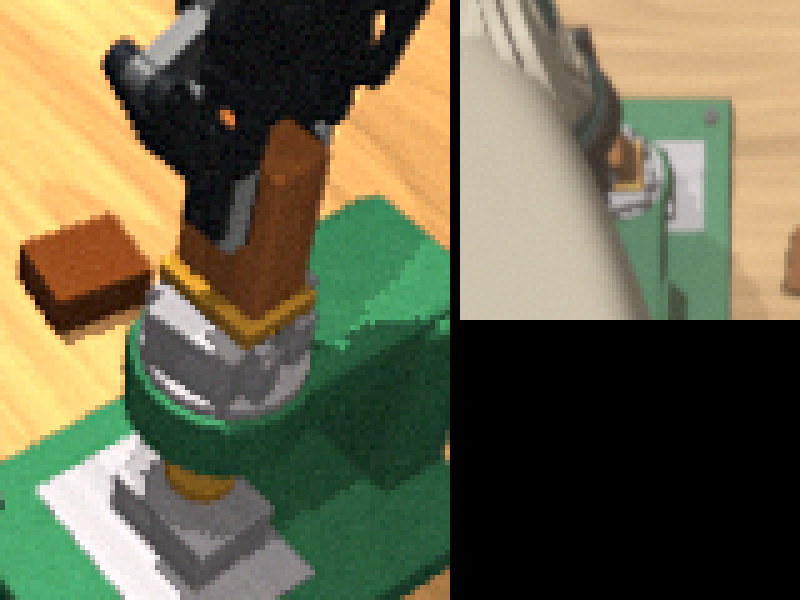

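send_rows --grip '[15,15,15,15,15]' --pt "0 0 0" --pt "0 0 0" --pt "0 0 0" --pt "0 0 0" --pt "0 0 0" --turn '[-6,-12,-18,-24,-24]'

```text
time_s: 9.75
position: [0.5321, 0.2468, 0.198]
ee_rot: [-3.14, 0.001, 1.208]
ft_force: [-1.5, 0.3, -1.1]
opening: 0.0253
```

```bash
python3 look.py l5.png
```

```text
9.85 [0.5321565  0.24679636 0.19801763] [-1.79924913e+02  3.25794274e-02  6.91780595e+01] [-1.64380008 -0.03769911 -0.76792301] [0.02669347 0.66208421 0.08232941] 0.02546446740867313 [ 3.23868699e-01  2.29109937e-01 -1.59079377e-01  1.18398077e+00
  3.91916547e-04  2.25807655e+00]
```

View pics/l5.png

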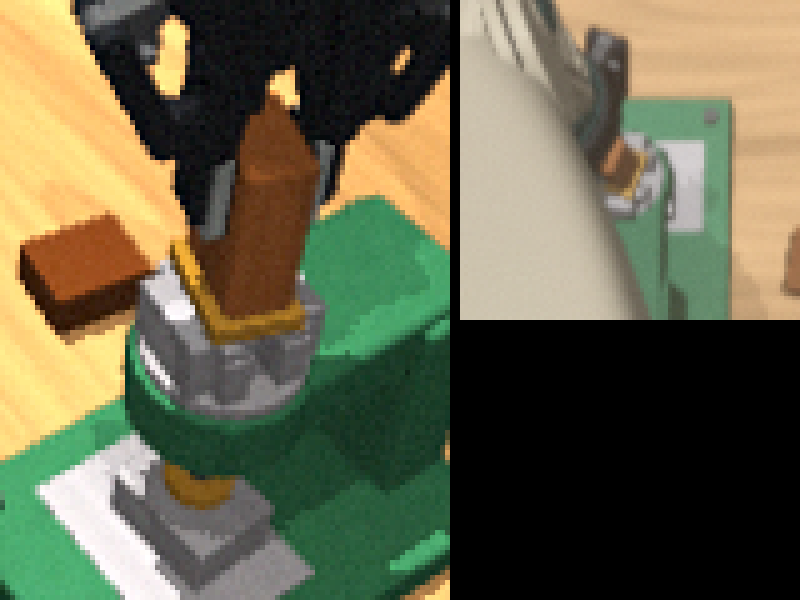

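send_rows --grip '[15,15,15,15,15]' --pt "0 0 0" --pt "0 0 0" --pt "0 0 0" --pt "0 0 0" --pt "0 0 0" --turn '[-5,-10,-15,-18,-18]'

```text
time_s: 10.48
position: [0.5323, 0.2469, 0.198]
ee_rot: [-3.141, 0.001, 0.893]
ft_force: [-3.1, -0.4, -1.8]
opening: 0.0255
```

```bash
python3 look.py l6.png; python3 - <<'E'
from h import *
s=np.load("q.npz",allow_pickle=True)["s"].item()
im=s["frame"][230:305,300:360][:,:,::-1];im=cv2.convertScaleAbs(im,alpha=1.6)
cv2.imwrite("pics/l6b.png",cv2.resize(im,None,fx=8,fy=8,interpolation=3))
E
```

```text
10.575 [0.53230842 0.24683738 0.19804008] [-1.79947350e+02  3.77317959e-02  5.11305293e+01] [-2.3386475   0.24298865 -1.5604737 ] [0.11826644 0.7639155  0.02592829] 0.025484700438218214 [ 3.23838570e-01  2.29142979e-01 -1.58988139e-01  1.18371491e+00
  4.19777217e-04  2.57303522e+00]
```

View pics/l6b.png

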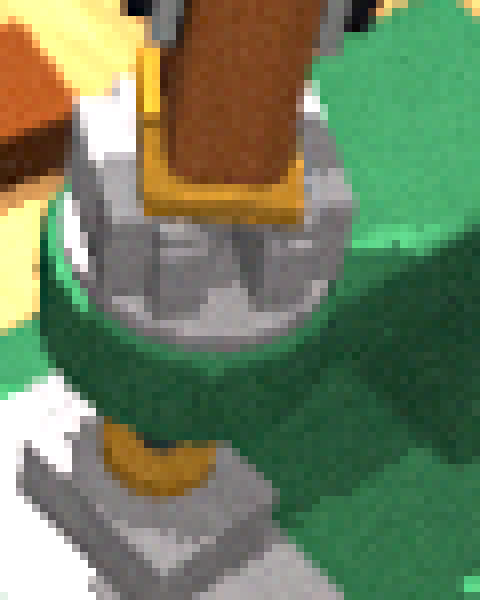

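```bash
cat > rect.py <<'E'
from h import *
import sys
def rect(p,z=.157,c=(.5328,.2475),h=.04,n=380):
    src=[];dst=[]
    for a,b in((-1,-1),(-1,1),(1,1),(1,-1)):
        src.append(proj(p,[c[0]+a*h,c[1]+b*h,z]));dst.append([n/2-b*n/2,n/2-a*n/2]) # up=+x, left=+y
    M=cv2.getPerspectiveTransform(np.float32(src),np.float32(dst))
    return cv2.convertScaleAbs(cv2.warpPerspective(p["frame"][:,:,::-1],M,(n,n),flags=cv2.INTER_CUBIC),alpha=1.5)
if __name__=="__main__":
    a=np.load("p.npz",allow_pickle=True)["s"].item();b=np.load("q.npz",allow_pickle=True)["s"].item()
    A,B=rect(a),rect(b)
    for im,ang in((A,27),(B,float(sys.argv[2]))):
        for o in(-23,-11,11,23):
            r=np.radians(ang);k=190/40;L=18 if abs(o)>20 else 27
            P=[(np.cos(r)*o-np.sin(r)*m,np.sin(r)*o+np.cos(r)*m) for m in(-L,L)]
            cv2.line(im,*[tuple(int(round(190-q*k)) for q in(y,x)) for x,y in P],(0,0,255),1)
    cv2.imwrite("pics/"+sys.argv[1],np.hstack([A,B]))
E
python3 rect.py r1.png -27
```

```text
(no output)
```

View pics/r1.png

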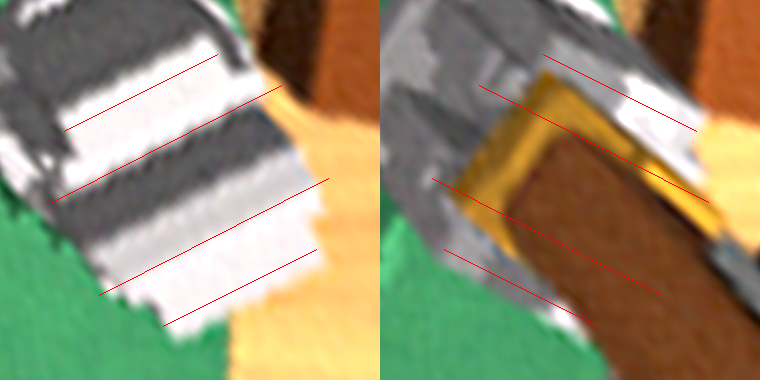

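```bash
python3 rect.py r2.png -34; python3 - <<'E'
from h import *
p=np.load("p.npz",allow_pickle=True)["s"].item();q=np.load("q.npz",allow_pickle=True)["s"].item()
o=[]
for s in(p,q):
    im=s["frame"][265:310,285:345][:,:,::-1];im=cv2.convertScaleAbs(im,alpha=1.6)
    o.append(cv2.resize(im,None,fx=6,fy=6,interpolation=3))
a=np.zeros((270+380,760,3),np.uint8);a[:380]=cv2.imread("pics/r2.png");h=np.hstack(o);a[380:,:h.shape[1]]=h
cv2.imwrite("pics/r2b.png",a[:, :])
E
```

```text
(no output)
```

View pics/r2b.png

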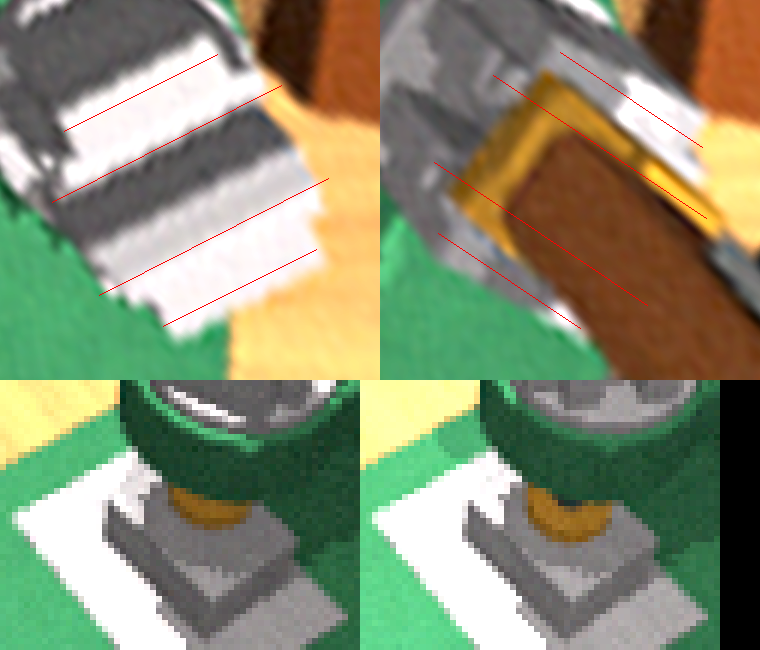

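```bash
python3 - <<'E'
from h import *
p=np.load("p.npz",allow_pickle=True)["s"].item();q=np.load("q.npz",allow_pickle=True)["s"].item()
for z in(.045,.053,.057):
    pts=np.array([proj(q,[.5325+.014*np.cos(a),.2475+.014*np.sin(a),z]) for a in np.linspace(0,6.28,60)])
    i=pts[:,1].argmax();print(z,pts[i],pts[:,0].min(),pts[:,0].max())
C=[]
for s in(p,q):
    im=s["frame"][270:300,300:335][:,:,::-1];im=cv2.convertScaleAbs(im,alpha=1.8)
    im=cv2.resize(im,None,fx=11,fy=11,interpolation=0)
    for z,c in((.045,(0,0,255)),(.053,(255,0,0))):
        pts=np.array([proj(q,[.5325+.014*np.cos(a),.2475+.014*np.sin(a),z]) for a in np.linspace(0,6.28,60)])
        cv2.polylines(im,[np.round((pts-[300,270]+.5)*11).astype(int)],True,c,1)
    C.append(im)
cv2.imwrite("pics/f1.png",np.hstack(C))
E
```

```text
0.045 [320.33378538 292.08843373] 312.3576673137399 326.7350347839024
0.053 [320.80963931 289.66174837] 312.7652002356361 327.2523162195479
0.057 [321.05028982 288.43451655] 312.97125588673447 327.51387659761735
```

View pics/f1.png

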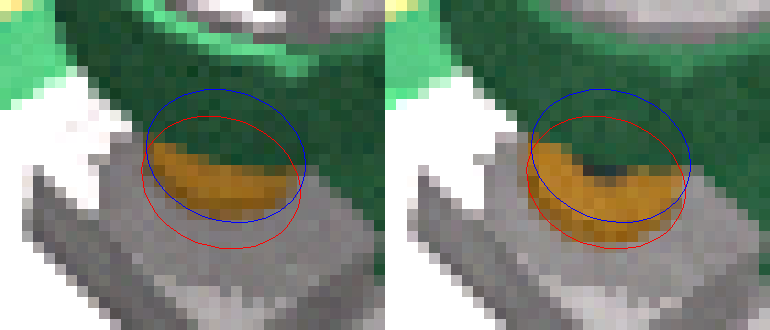

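send_rows --grip '[40,65,65,65,65]' --pt "0 0 0" --pt "0 0 0" --pt "0 0 0" --pt "0 0 0" --pt "0 0 5" --turn '[0,0,0,0,0]'

```text
time_s: 11.2
position: [0.5325, 0.2467, 0.2031]
ee_rot: [-3.141, 0.001, 0.891]
ft_force: [-0.6, 0.8, -0.2]
opening: 0.0649
```

send_rows --grip '[65,65,65,65,65]' --pt "0 0 15" --pt "0 0 35" --pt "0 0 60" --pt "0 0 90" --pt "0 0 110" --turn '[0,0,0,0,0]'

```text
time_s: 11.82
position: [0.5335, 0.2471, 0.3164]
ee_rot: [3.14, -0.003, 0.891]
ft_force: [0.8, 0.8, 0.3]
opening: 0.0651
```

send_rows --grip '[65,65,65,65,65]' --pt "0 -40 10" --pt "0 -90 10" --pt "0 -140 10" --pt "0 -190 10" --pt "0 -240 10" --turn '[0,0,0,0,0]'

```text
time_s: 12.45
position: [0.533, 0.0053, 0.3249]
ee_rot: [3.14, -0.001, 0.891]
ft_force: [1.0, -0.4, 0.1]
opening: 0.0653
```

```bash
python3 look.py l7.png; python3 rect.py r3.png -33
```

```text
12.55 [0.53311613 0.00292109 0.32475056] [1.79844991e+02 9.89895117e-03 5.07176127e+01] [-0.12160279  0.69115104 -0.06946233] [ 0.00302241 -0.01178493 -0.01063724] 0.06518963617152386 [-1.14918700e-01  7.60086274e-02 -7.23052724e-02  1.42029907e+00
 -1.60688642e-03  2.14148263e+00]
```

View pics/l7.png

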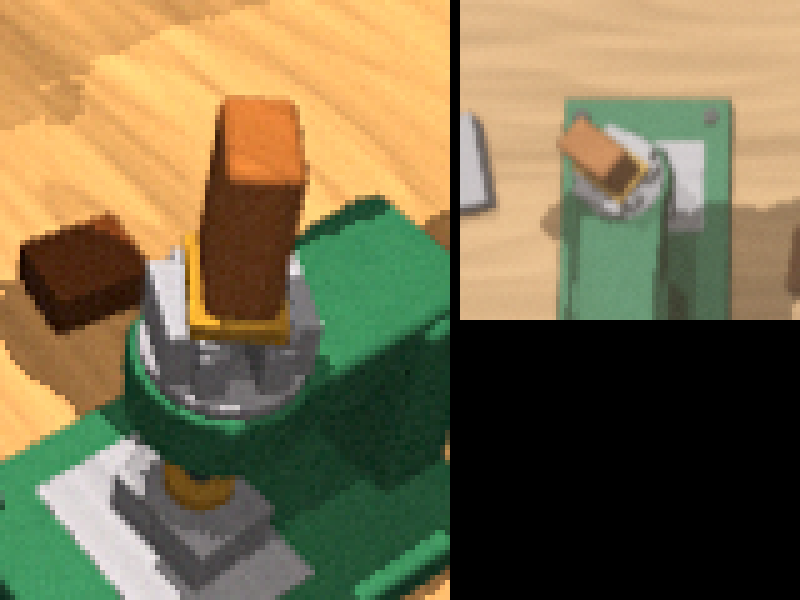

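View pics/r3.png

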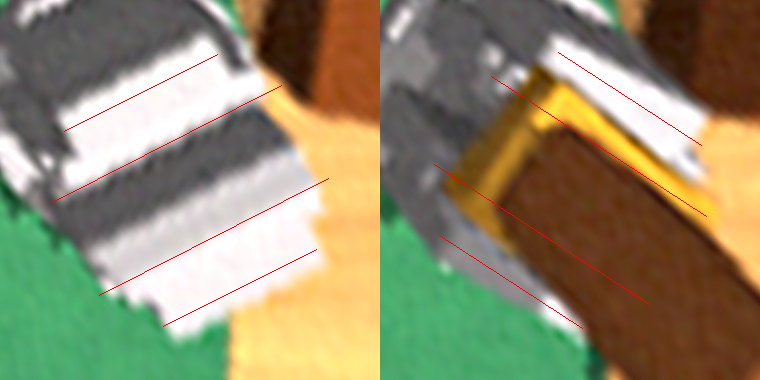

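```bash
python3 - <<'E'
from h import *
from rect import rect
a=np.load("p.npz",allow_pickle=True);b=np.load("q.npz",allow_pickle=True)
R=[rect(b["s"].item(),h=.03,n=400),rect(b["t"].item(),h=.03,n=400)]
for im in R:
    for i in range(0,400,50):cv2.line(im,(i,0),(i,6),(255,255,0));cv2.line(im,(0,i),(6,i),(255,255,0))
cv2.imwrite("pics/r4.png",np.hstack(R))
# driver model overlay angle: fit top face colour
E
```

```text
(no output)
```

View pics/r4.png

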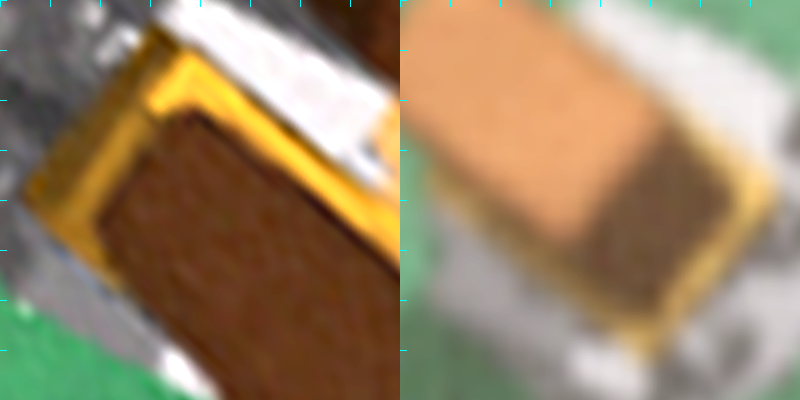

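The cheek edges read about −26° in both views and the driver −39°. That puts the screw at about 0.96 rad, or roughly 1.5 mm of squeeze, which is light but near the low end. I'll regrip and turn 8° more.

send_rows --grip '[65,65,65,65,65]' --pt "0 50 0" --pt "0 100 0" --pt "0 150 0" --pt "0 200 0" --pt "0 240 0" --turn '[0,0,0,0,0]'

```text
time_s: 13.18
position: [0.5324, 0.2497, 0.3245]
ee_rot: [3.141, -0.002, 0.892]
ft_force: [-0.0, 0.7, -0.0]
opening: 0.0652
```

send_rows --grip '[65,65,65,65,65]' --pt "0 0 0" --pt "0 0 -30" --pt "0 0 -70" --pt "0 0 -105" --pt "0 0 -123" --turn '[0,0,0,0,0]'

```text
time_s: 13.8
position: [0.5317, 0.2459, 0.1988]
ee_rot: [-3.14, 0.002, 0.89]
ft_force: [-0.5, -0.4, -0.2]
opening: 0.0648
```

send_rows --grip '[65,15,15,15,15]' --pt "0 0 0" --pt "0 0 0" --pt "0 0 0" --pt "0 0 0" --pt "0 0 0" --turn '[0,0,0,0,0]'

```text
time_s: 14.42
position: [0.5338, 0.2474, 0.2022]
ee_rot: [3.14, -0.003, 0.891]
ft_force: [-1.3, 0.9, 5.7]
opening: 0.0252
```

send_rows --grip '[15,15,15,15]' --pt "0 0 0" --pt "0 0 0" --pt "0 0 0" --pt "0 0 0" --turn '[-3,-6,-8,-8]'

```text
time_s: 14.92
position: [0.5339, 0.2472, 0.2022]
ee_rot: [3.14, -0.003, 0.751]
ft_force: [-1.6, 0.8, 6.5]
opening: 0.0252
```

send_rows --grip '[40,65,65,65,65]' --pt "0 0 0" --pt "0 0 0" --pt "0 0 0" --pt "0 0 5" --pt "0 0 15" --turn '[0,0,0,0,0]'

```text
time_s: 15.55
position: [0.5324, 0.2467, 0.2153]
ee_rot: [-3.141, 0.001, 0.751]
ft_force: [-0.4, 0.6, -1.1]
opening: 0.065
```

send_rows --grip '[65,65,65,65]' --pt "0 0 25" --pt "0 0 55" --pt "0 0 85" --pt "0 0 105" --turn '[0,0,0,0]'

```text
time_s: 16.05
position: [0.5335, 0.247, 0.3231]
ee_rot: [3.14, -0.003, 0.751]
ft_force: [0.1, 0.2, -0.3]
opening: 0.0653
```

send_rows --grip '[65,65,65,65,65]' --pt "0 -40 10" --pt "0 -90 10" --pt "0 -140 10" --pt "0 -190 10" --pt "0 -240 10" --turn '[0,0,0,0,0]'

```text
time_s: 16.68
position: [0.5329, 0.0053, 0.3315]
ee_rot: [3.14, -0.001, 0.751]
ft_force: [-0.4, -0.1, 0.2]
opening: 0.0647
```

```bash
python3 look.py l8.png;  python3 - <<'E'
from h import *
from rect import rect
b=np.load("q.npz",allow_pickle=True)
R=[rect(b["s"].item(),h=.03,n=400),rect(b["t"].item(),h=.03,n=400)]
for im in R:
    for i in range(0,400,50):cv2.line(im,(i,0),(i,6),(255,255,0));cv2.line(im,(0,i),(6,i),(255,255,0))
cv2.imwrite("pics/r5.png",np.hstack(R))
E
```

```text
16.775 [0.53299774 0.00289433 0.33129719] [1.79873341e+02 9.67019089e-03 4.27088256e+01] [-0.65227515  0.84795511 -0.59698478] [ 0.01337068  0.04466636 -0.06219279] 0.0650504474128268 [-1.15015155e-01  7.48963550e-02 -6.00722971e-02  1.43426183e+00
 -1.56952627e-03  2.28116646e+00]
```

View pics/l8.png

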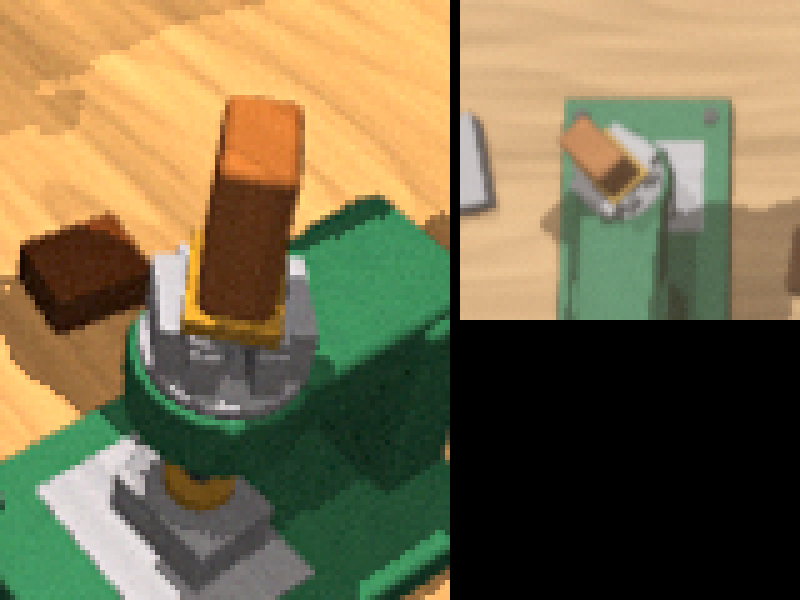

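View pics/r5.png

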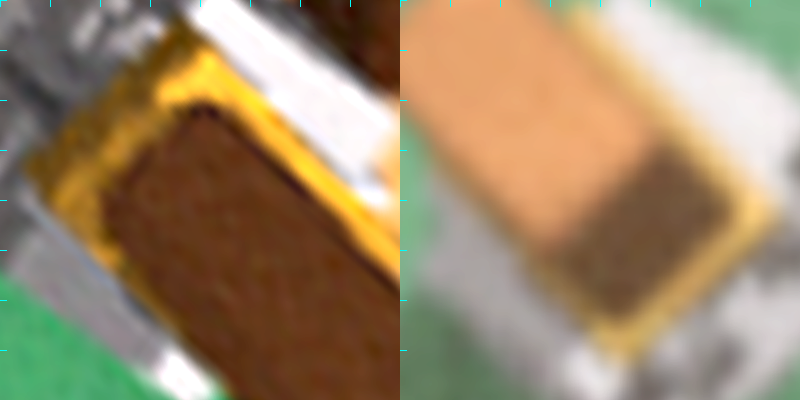

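```bash
python3 -c "
from cell import workorder,monitor
print(workorder.close_job());print(monitor.read_state()['time_s'])"
```

```text
the job is handed in; nothing more can be done
None
the job is handed in; nothing more can be done
```

I lifted the flat-handled driver out of the rack, stood it in the stop screw's slot, turned the screw clockwise and let go. The job was handed in at about 16.8 s of the 42 s allowed; it reports no verdict.

- **Insertion:** the first try landed on the slot's chamfer and pushed back with about 35 N. I backed off, moved 4 mm towards the base side of the slot, and it then went in freely.
- **Turning:** after the first turn the slot read about 0.96 rad, only about 1.5 mm of squeeze, so I gripped the driver again and turned it 8° more.
- **Last checks:**
  - The slot now reads about −33° in the images against +29° at the start, so the screw is at about 1.08 rad. That is roughly 3 mm of spring squeeze. The two edges I measured gave −31.5° and −35°.
  - By eye the foot did not move during the last turn, which fits it bearing on the block.
  - The block looks unmoved under the foot, and the driver is upright with its collar on the head. The gripper is clear of everything.
- **Uncertainty:** the squeeze comes from angles in the images, not from reading the foot joint, and I trust it to about 1 mm. The two cameras also disagreed by about 6 mm on where the screw head is; the scene camera proved the better one.

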